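# Free the jammed tipping skip and empty it

### The arm

A 7-joint arm with a two-finger parallel gripper is mounted at the origin on a cart in front of the work surface, level with it; the furniture and walls round the work are solid. World frame = base frame: x ahead of the robot, y to its left, z up, the work surface at z = 0. Lengths are in m, angles in rad, forces in N, time in s.
With the tool pointing down it reaches from about 0.4 to 0.9 m from the base axis. Payload 5.6 kg.
Tool frame: the origin (TCP) lies midway between the tips of the shut fingers; the grasp point (between the pads) lies 19 mm behind it; z points along the fingers, y is the line along which they close (so a half turn about z gives the same grasp; the last joint's range is limited). The gripper opens to 92 mm and grips with 3 to 60 N. Pads are 20 mm wide; open, the fingers measure 128 mm over their backs; the gripper's body (75 mm by 189 mm) begins 69 mm behind the grasp point.
Start: joints at [-1.223, 0.468, -0.012, 1.603, 0.006, 1.071, -0.056], TCP at [0.248, 0.601, 0.176] pointing down, gripper open.
Joint ranges: [-2.53, 2.53], [-0.31, 2.02], [-1.57, 1.55], [0.28, 2.44], [-1.29, 4.43], [0.15, 1.84], [-2.92, 2.92]. Speed limits (rad/s): [2.57, 2.57, 3.14, 3.14, 3.14, 3.14, 3.14].

### API

Orientations are given as a 3x3 rotation matrix whose columns are the frame's x, y, z axes.
In Python, from station import env, effector, solver, viewer, workorder, search_frame, tip_of gives the robot as it stands. Calls block until the motion is done:
- env.reach(position, orientation): joint-space move of the TCP to a pose.
- env.movel(position, frame=None, rate=0.15): straight line of the TCP; frame=None keeps the orientation; rate is the mean speed in m/s.
- env.goto_joints(angles): joint-space move.
- effector.release() and effector.grasp(squeeze=None): open the fingers fully, or close them until they stop; squeeze is the grip in N (None keeps the last).
- env.pause(seconds).
- solver.inverse_kinematics(position, orientation): joint angles nearest the present ones, or None.
- env.sense(): the state.
- viewer.read_camera(name): name is "side" or "top"; returns (picture, depth): 480x640x3 uint8, red, green, blue; 480x640 float32, m along the optical axis (not along the pixel's ray), 0 where there is no reading.
- viewer.camera_info(name): a dict with "intrinsics" (3x3 intrinsics, pixels), "eye" and "rotation" of the camera in the world. Camera axes: x right, y up, looking along -z (the intrinsics and any distortion apply to the point x, -y, -z); pixel columns grow to the right and rows downward; lengths in m; the calibration is good to about 2 mm. A picture is of the moment at which its call begins. camera_info takes no time and is no camera call.
A pose or a line that the arm cannot do raises env.PlanningError and nothing moves.
- workorder.finish_job(): hands the job in; it is judged then, once.
Trained networks look in the newest picture that a camera, given by its name, has taken for a name from the list of things; names that differ only in an ending like _2 or _b are one class to them, and where a whole thing is asked for, a point or a joint stands for the part that bears it (a point fixed in the world has none). Each returns a list of dicts, best first, with "score" (0 to 1); they miss things now and then, are a little off and sometimes report something else, mostly with a low value. They report only what shows in the picture. A call takes as long as a camera call. They do not tell look-alikes from the thing itself.
- search_frame(camera, name): "at" ([x, y, z] in m, in world coordinates, good to about 4 mm: the middle of the surface that is visible of it).
- tip_of(camera, name): "at" ([x, y, z] in m, in world coordinates, good to about 4 mm: a listed point, or the origin of a listed thing).
The state is a dict: "t": time; "joint_positions": joint angles; "joint_velocities": joint speeds; "tau": joint torques, N m; "ee_pos": TCP position; "tcp_rot": TCP orientation; "wrist_force": force on the tool from outside, world axes, zero at the start; "moment": the same for the moment, N m; "gripper_width": finger opening in m; "grasp_force": force on a finger pad.
Only numpy, scipy, OpenCV 4.12 (cv2) and the standard library are available. Lean on these libraries where they do the work, as an engineer would, in place of code of your own. Each camera call takes 0.05 s, during which the arm holds its last target. There are 200 camera calls.

### The job

A worn brake pad has dropped on end into the narrow gap behind the tipping skip and jams it. Pull the pad straight up by the edge that sticks out, put it in the skip with the other two and let go of it; then swing the lever to tip the skip right over so that all three pads land in the scrap tray, and ease the skip back, without letting it bang, until it sits fully upright in its catch. Leave the aerosol can, the boxed part and the wrench where they are.

Things in the scene. Friction and masses are not known exactly. Their poses are not given: they have to be found in the camera images.
- stand: Grey steel stand bolted to the counter: two upright side frames of flat steel (outer faces y = +-87 mm, 213 mm high) and an upright rear plate. Origin on the counter below the skip's pivot axis; x = dump direction, y = along the pivot axis to the lever side, z up. Base, flat on the counter: x -146 to 0, y +-118 mm.
- gap_mouth (a point): Middle of the mouth of the narrow vertical gap behind the upright skip, at x = -118, y = 0, z = 217 mm in the stand's frame. The gap is 16 mm wide (x -126 to -110: rear plate, top z 215 mm; skip's back wall, rim z 219 mm), runs from y = -82 to 82 mm, and has a ledge as floor at z = 140 mm.
- skip (a joint): Skip angle: 0 = upright on its stop; grows as it tips toward the stand's +x; 1.2 rad = right over on its stop. A spring catch holds it upright: up to 20 N at the handle forces it over a hump (0 to 0.35 rad), a few N pull it back over that. Beyond, the skip is back-heavy: let go, it swings back and bangs. With pad_c in the gap it turns only some hundredths of a radian.
- lever_grip (a point): Middle of the skip's handle, where to grip: black round bar, 16 mm thick, 75 mm long, parallel to the stand's y, on a flat steel lever fixed to the skip. It is 115 mm from the pivot axis, at y = 145 mm in the stand's frame. Upright, the lever leans 0.60 rad from vertical toward the stand's -x; right over, 0.60 rad toward +x. The flat lever lies 40 mm to the -y side of this point.
- pivot (a point): Point of the pivot axis midway between the cheeks, 195 mm straight above the stand's origin. The axis is the stand's y axis; the skip and its lever turn about it from +z toward +x.
- skip_floor (a point): Point on the skip's inside floor; upright at x = -40, y = 0, z = 153 mm in the stand's frame. The skip is an open sheet-metal scoop, walls 3 mm. Upright, in the stand's frame: inside y = +-72 mm, flat floor x = -107 to -36 mm, then a ramp rising at 22 deg to the lip at x = 105, z = 207 mm; back and side walls reach z = 219 mm.
- tray: Open sheet-metal scrap tray standing fixed on the counter under the skip's lip, 200 mm (x, the dump direction) by 220 mm (y) by 60 mm high, 3 mm walls. Origin in the centre of its underside; axes nearly parallel to the stand's.
- pad_a: Worn disc brake pad 110 x 50 x 14 mm: steel backing plate 5 mm thick with a dark lining 96 x 46 x 9 mm. 0.22 kg, more or less. Lies flat on the floor of the skip. Origin at its centre, x along its 110 mm, z along its thickness.
- pad_b: The same kind of pad, lying askew on top of pad_a. Origin and axes as pad_a's.
- pad_c: The same kind of pad, stuck on end in the gap behind the skip with 31 mm standing out above the gap. Origin at its centre, z along its 110 mm length (up: its top edge is 55 mm above the origin), y along its 50 mm width, parallel to the gap (stand's y); x along its 14 mm thickness, across the gap. 0.22 kg, more or less.
- brake_cleaner: Aerosol can 58 mm across, 211 mm tall, standing. Bystander. Origin under its centre.
- part_box_a: White boxed part 122 x 76 x 51 mm. Bystander. Origin under its centre, x along its length.
- wrench: Steel combination wrench 168 x 32 x 9 mm lying flat. Bystander. Origin under its centre, x along its length.
Things that resemble listed ones, but are neither listed nor needed, are in the scene too. What is shaped like the pad_a but purple is not meant.

How it is judged:
By the outcome, as a careful person would: the job done as asked, in the order asked, and still so for the second after the job is handed in, with the robot touching nothing.
It also fails if it takes over 67 s, if anything falls off the work surface, if the arm or the gripper's body presses on something with over 40 N, if the wrist force passes 120 N, or if a joint passes its speed limit or range.

## Working session

There is one attempt and no reset: what is moved stays moved. The work goes in short steps, each a Python script; the robot and the scene stay as the last script left them, time stands still between calls to the robot, and variables do not carry over. Pictures are saved under pics/ and viewed, at most 10 in all, crops included, and the job is handed in when it is done.

```bash
ls; mkdir -p pics; cat > h.py <<'E'
import numpy as np, cv2
from station import env, effector, solver, viewer, workorder, search_frame, tip_of
def snap(c,fn=None):
    p,d=viewer.read_camera(c)
    if fn: cv2.imwrite('pics/'+fn,p[:,:,::-1])
    return p,d
def pix(c,P):
    i=viewer.camera_info(c);q=np.array(i['rotation']).T@(np.array(P)-i['eye']);K=np.array(i['intrinsics'])
    v=K@np.array([q[0],-q[1],-q[2]]);return v[:2]/v[2]
def cloud(c,d):
    i=viewer.camera_info(c);K=np.array(i['intrinsics']);v,u=np.mgrid[:480,:640]
    x=(u-K[0,2])/K[0,0]*d;y=(v-K[1,2])/K[1,1]*d
    return np.stack([x,-y,-d],-1)@np.array(i['rotation']).T+np.array(i['eye'])
E
python3 - <<'E'
from h import *
np.set_printoptions(precision=4,suppress=True)
for c in('side','top'):
    p,d=snap(c,c+'0.png');np.savez('pics/'+c+'0.npz',p=p,d=d)
    i=viewer.camera_info(c);print(c,i)
    for n in ['stand','gap_mouth','lever_grip','pivot','skip_floor','tray','pad_a','pad_c','brake_cleaner','part_box_a','wrench']:
        for r in tip_of(c,n)[:4]: print(n,np.array(r['at']),round(r['score'],2),pix(c,r['at']).round())
print(env.sense()['t'])
E
```

```text
pics
side {'intrinsics': array([[575.7713,   0.    , 322.1741],
       [  0.    , 575.7713, 245.7587],
       [  0.    ,   0.    ,   1.    ]]), 'eye': array([0.4669, 0.8742, 0.647 ]), 'rotation': array([[-0.9991,  0.0326, -0.0286],
       [-0.0399, -0.4323,  0.9009],
       [ 0.017 ,  0.9011,  0.4332]])}
stand [ 0.4896 -0.3774 -0.0021] 0.48 [329. 263.]
stand [ 0.5938 -0.0918  0.2171] 0.33 [270. 227.]
gap_mouth [ 0.5921 -0.0931  0.2191] 0.85 [271. 226.]
lever_grip [ 0.4504 -0.0371  0.2907] 0.91 [350. 203.]
pivot [0.5999 0.0258 0.1915] 0.61 [258. 269.]
skip_floor [ 0.5924 -0.0166  0.1534] 0.86 [267. 277.]
tray [ 0.6089  0.1314 -0.0017] 0.98 [248. 402.]
tray [ 0.3831  0.1014 -0.002 ] 0.72 [383. 395.]
pad_a [ 0.6026 -0.0429  0.1769] 0.85 [263. 258.]
pad_a [ 0.5963 -0.0489  0.1628] 0.76 [267. 264.]
pad_a [ 0.563  -0.2529  0.0044] 0.41 [295. 285.]
pad_c [ 0.6026 -0.0429  0.1769] 0.85 [263. 258.]
pad_c [ 0.5963 -0.0489  0.1628] 0.76 [267. 264.]
pad_c [ 0.563  -0.2529  0.0044] 0.41 [295. 285.]
brake_cleaner [ 0.4887 -0.38   -0.0034] 0.94 [329. 263.]
brake_cleaner [ 0.3838  0.1019 -0.0024] 0.
[... 645 characters left out ...]
5977 0.022  0.1931] 0.82 [255. 190.]
skip_floor [ 0.5957 -0.0175  0.1533] 0.91 [275. 196.]
pad_a [ 0.6006 -0.0382  0.1748] 0.77 [285. 191.]
pad_a [ 0.5944 -0.0555  0.1615] 0.68 [293. 195.]
pad_a [ 0.6135 -0.0936  0.1961] 0.67 [311. 183.]
pad_a [ 0.5658 -0.2578  0.0081] 0.56 [380. 224.]
pad_c [ 0.6006 -0.0382  0.1748] 0.77 [285. 191.]
pad_c [ 0.5944 -0.0555  0.1615] 0.68 [293. 195.]
pad_c [ 0.6135 -0.0936  0.1961] 0.67 [311. 183.]
pad_c [ 0.5658 -0.2578  0.0081] 0.56 [380. 224.]
brake_cleaner [ 0.4865 -0.3763  0.0002] 0.69 [429. 258.]
part_box_a [ 0.3994 -0.2827  0.001 ] 0.68 [390. 294.]
part_box_a [ 0.3921  0.1115 -0.0003] 0.66 [221. 296.]
wrench [ 0.3918  0.1115 -0.0001] 0.8 [221. 296.]
1.2
```

View pics/side0.png

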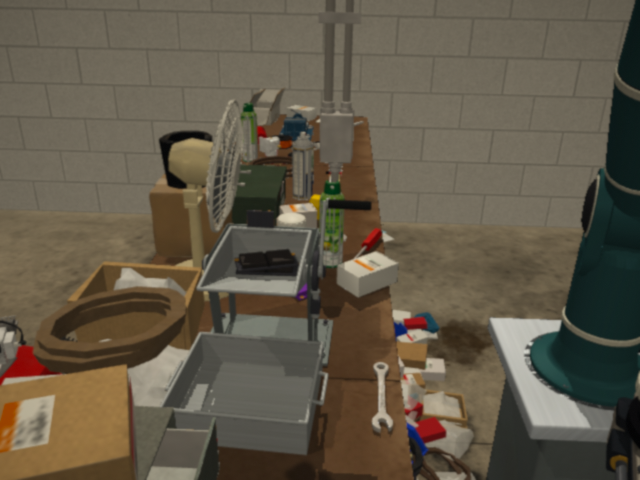

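View pics/top0.png

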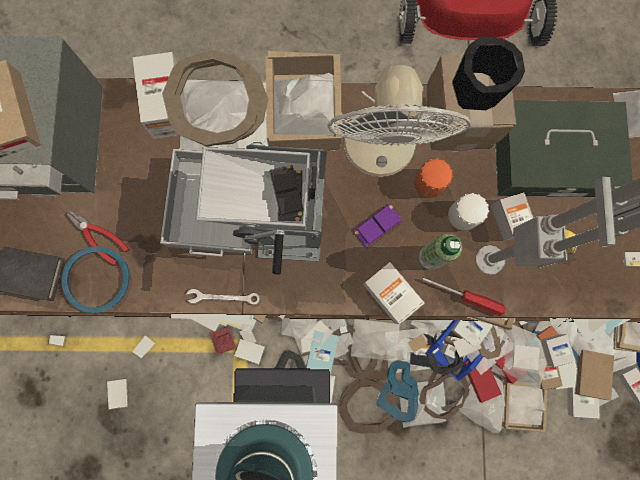

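The side view shows the skip with two black pads (pixel 263,260), the handle (350,204), the tray (248,400) and the wrench (382,398). In the top view, pads a and b are at (288,193), the handle is at (277,252) and the purple decoy is at (377,225), with the can, box and wrench clear of the work. Pad candidates are the black pair (in the skip), the edge at (311,183) in the gap, and the purple one. The edge in the gap fits pad_c, so I'll confirm it in a crop and measure it by depth.

```bash
python3 - <<'E'
from h import *
np.set_printoptions(precision=4,suppress=True)
t=cv2.imread('pics/top0.png')[130:290,220:380];s=cv2.imread('pics/side0.png')[190:310,190:390]
cv2.imwrite('pics/crop.png',np.hstack([cv2.resize(t,(400,400),interpolation=2),cv2.resize(s,(400,240),interpolation=2).copy() if 0 else cv2.copyMakeBorder(cv2.resize(s,(400,240),interpolation=2),0,160,0,0,0)]))
for c in('top','side'):
    z=np.load(f'pics/{c}0.npz');P=cloud(c,z['d']);ok=z['d']>0
    X,Y,Z=P[...,0],P[...,1],P[...,2]
    def rep(n,m,ext=True):
        q=P[m&ok]
        if len(q)>3: print(c,n,len(q),'med',np.median(q,0),'lo',np.percentile(q,3,0),'hi',np.percentile(q,97,0),'pix',np.argwhere(m&ok).mean(0)[::-1])
    rep('padc',(abs(Y+.092)<.03)&(abs(X-.6)<.08)&(Z>.228)&(Z<.27))
    rep('rim/plate',(abs(Y+.092)<.03)&(abs(X-.6)<.08)&(Z>.208)&(Z<.226))
    m=(abs(Y+.032)<.04)&(X>.40)&(X<.478)&(Z>.27)&(Z<.32);rep('bar',m)
    q=P[m&ok]
    if len(q)>5:
        pf=np.polyfit(q[:,0],q[:,1],1);print('bar slope',pf)
    m=(X>.5)&(X<.85)&(Y>-.35)&(Y<-.12)&(Z>.25)&ok;rep('fan/other',m)
    for yy in (-.14,-.17,-.20,-.23,-.26):
        m2=m&(abs(Y-yy)<.015)
        if m2.sum(): print('  y',yy,'x',X[m2].min(),X[m2].max(),'z',Z[m2].max(),m2.sum())
for n in []: pass
J=[]
E
```

```text
top padc 178 med [ 0.6104 -0.0943  0.2436] lo [ 0.5893 -0.1005  0.2341] hi [ 0.6343 -0.0882  0.2528] pix [311.9719 177.6404]
top rim/plate 513 med [ 0.6092 -0.0859  0.2176] lo [ 0.5233 -0.1083  0.2096] hi [ 0.6788 -0.0659  0.2229] pix [309.6842 182.5517]
top bar 294 med [ 0.4469 -0.0322  0.2966] lo [ 0.4184 -0.0396  0.2909] hi [ 0.476  -0.0244  0.3007] pix [277.068  256.4456]
bar slope [-0.0516 -0.0091]
top fan/other 4988 med [ 0.7    -0.2492  0.3233] lo [ 0.6793 -0.3357  0.2592] hi [ 0.8027 -0.1496  0.4076] pix [395.8178 110.6081]
  y -0.14 x 0.6920589687518182 0.7222046629097454 z 0.36555446675849135 190
  y -0.17 x 0.6814865461699271 0.729743515365312 z 0.38898925229024506 382
  y -0.2 x 0.6787130563902661 0.7833259700685781 z 0.40626484212142433 550
  y -0.23 x 0.6756914125241129 0.8161446194494939 z 0.41348398258146446 1189
  y -0.26 x 0.67507019686348 0.8143805688321796 z 0.4150108932171034 1201
side padc 330 med [ 0.6115 -0.0891  0.2398] lo [ 0.5879 -0.093   0.2288] hi [ 0.6352 -0.0856  0.2504] pix [260.2212 215.9515]
side rim/plate 793 med [ 0.6016 -0.0836  0.2152] lo [ 0.5267 -0.1062  0.2085] hi [ 0.6758 -0.0727  0.2242] pix [265.7844 229.0265]
side bar 354 med [ 0.4459 -0.0272  0.2929] lo [ 0.4167 -0.0345  0.284 ] hi [ 0.4756 -0.023   0.2981] pix [352.2458 204.3192]
bar slope [-0.0519 -0.0044]
side fan/other 3835 med [ 0.7118 -0.2225  0.3064] lo [ 0.677  -0.3212  0.2553] hi [ 0.8047 -0.1298  0.395 ] pix [211.0143 155.3027]
  y -0.14 x 0.6901161809545401 0.7199751055296361 z 0.36254067695639614 287
  y -0.17 x 0.6796007814196507 0.7295221477848357 z 0.38792986729499235 385
  y -0.2 x 0.6759005202765485 0.7859312685686627 z 0.40274832783840575 546
  y -0.23 x 0.674500376579398 0.817475086250371 z 0.41060793542301377 1722
  y -0.26 x 0.6725598532565108 0.812167891108581 z 0.41120078103179714 478
```

View pics/crop.png

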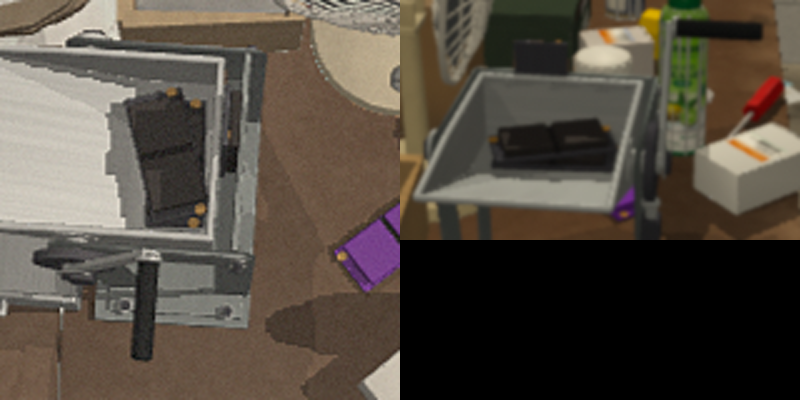

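The crop shows a black edge standing in the gap at about (312,178) in the full top image, between the skip's back wall and the rear plate. That is pad_c: black, in the gap, top at about 0.249 m in both views. The purple pad lies on the counter. Next I'll check reachability.

```bash
cat >> h.py <<'E'
TH=0.052; O=np.array([.601,.0255,0.])
XA=np.array([np.sin(TH),np.cos(TH),0]); YA=np.array([-np.cos(TH),np.sin(TH),0]); ZA=np.array([0,0,1.])
B=np.stack([XA,YA,ZA],1)
def W(x,y,z): return O+B@np.array([x,y,z])
def R(tilt,s=1):   # tool back leans `tilt` toward stand +x; s flips half turn
    z=-(np.sin(tilt)*XA+np.cos(tilt)*ZA); y=s*(np.cos(tilt)*XA-np.sin(tilt)*ZA)
    return np.stack([np.cross(y,z),y,z],1)
H=[.145,.115]
def lever(q,k,s,out=0.,off=0.019):   # TCP pose for skip angle q
    a=-.6+q; p=W(H[1]*np.sin(a),H[0],.195+H[1]*np.cos(a)); r=R(k*a,s)
    return p+r[:,2]*(off-out), r
def st(): 
    e=env.sense();print('t %.2f'%e['t'],'tcp',np.round(e['ee_pos'],4),'F',np.round(e['wrist_force'],1),'M',np.round(e['moment'],1),'w %.4f g %.1f'%(e['gripper_width'],e['grasp_force']));return e
E
python3 - <<'E'
from h import *
np.set_printoptions(precision=2,suppress=True)
print(env.sense()['tcp_rot'])
for s in(1,-1):
    print('s',s)
    for n,p,r in [('pre',[.607,-.0935,.35],R(0,s)),('pad',[.607,-.0935,.224],R(0,s)),('place',W(.021,0,.25),R(.35,s))]: print(n,solver.inverse_kinematics(p,r))
    for k in(1,.7,.4):
        for q in(0,.6,1.2):print(k,q,solver.inverse_kinematics(*lever(q,k,s)),solver.inverse_kinematics(*lever(q,k,s,.1)) is not None)
E
```

```text
[[-0.92  0.38  0.  ]
 [ 0.38  0.92  0.  ]
 [-0.    0.   -1.  ]]
s 1
pre [-0.4   0.32  0.67  1.5  -0.2   1.39  1.79]
pad [-0.34  0.39  0.58  1.67 -0.23  1.14  1.82]
place [-0.48  0.39  0.2   1.6   0.26  1.28  1.14]
1 0 [-0.61  0.32  1.25  1.98 -0.78  1.52  2.43] True
1 0.6 [-0.57  0.    0.44  1.93 -0.    1.21  1.38] True
1 1.2 [-0.69  0.27  0.09  1.81  0.44  1.47  0.78] True
0.7 0 [-0.75  0.15  1.18  1.98 -0.55  1.31  2.16] True
0.7 0.6 [-0.57  0.    0.44  1.93 -0.    1.21  1.38] True
0.7 1.2 [-0.64  0.19  0.11  1.84  0.34  1.36  0.88] True
0.4 0 [-0.65  0.03  0.87  1.98 -0.28  1.2   1.85] True
0.4 0.6 [-0.57  0.    0.44  1.93 -0.    1.21  1.38] True
0.4 1.2 [-0.59  0.12  0.16  1.87  0.2   1.27  1.02] True
s -1
pre [-0.57  0.37  0.92  1.51 -0.29  1.41 -1.26]
pad [-0.56  0.47  0.91  1.69 -0.4   1.18 -1.17]
place [-0.9   0.47  0.79  1.63  0.02  1.24 -1.78]
1 0 [-0.26  0.19  0.77  1.97 -0.67  1.4  -0.86] True
1 0.6 [-0.83 -0.01  0.7   1.94  0.01  1.21 -1.76] True
1 1.2 [-1.21  0.31  0.73  1.84  0.31  1.39 -2.2 ] True
0.7 0 [-0.45  0.1   0.82  1.97 -0.5   1.28 -1.06] True
0.7 0.6 [-0.83 -0.01  0.7   1.94  0.01  1.21 -1.76] True
0.7 1.2 [-1.15  0.21  0.71  1.87  0.24  1.32 -2.14] True
0.4 0 [-0.62  0.03  0.84  1.98 -0.28  1.19 -1.29] True
0.4 0.6 [-0.83 -0.01  0.7   1.94  0.01  1.21 -1.76] True
0.4 1.2 [-1.06  0.12  0.69  1.9   0.15  1.25 -2.05] True
```

```bash
python3 - <<'E'
from h import *
e=env.sense();env.movel([.3,.5,.40],rate=.3)
env.reach([.607,-.0935,.34],R(0,1));st()
env.movel([.607,-.0935,.225],rate=.12);st()
effector.grasp(35);st()
env.movel([.607,-.0935,.30],rate=.08);st()
snap('side','s1.png')
E
```

```text
t 4.57 tcp [ 0.6072 -0.0923  0.3399] F [-0.5  0.1 -0.7] M [ 0. -0. -0.] w 0.0919 g 0.0
t 5.67 tcp [ 0.6076 -0.0937  0.2258] F [ 0.3  0.4 -0.2] M [-0. -0.  0.] w 0.0916 g 0.0
t 7.03 tcp [ 0.607  -0.0935  0.225 ] F [ 0.2 -0.1 -0.1] M [ 0.1 -0.  -0. ] w 0.0001 g 0.0
t 8.12 tcp [ 0.6067 -0.0933  0.2994] F [0.6 0.4 0.7] M [0.1 0.  0.1] w 0.0005 g 0.0
```

View pics/s1.png

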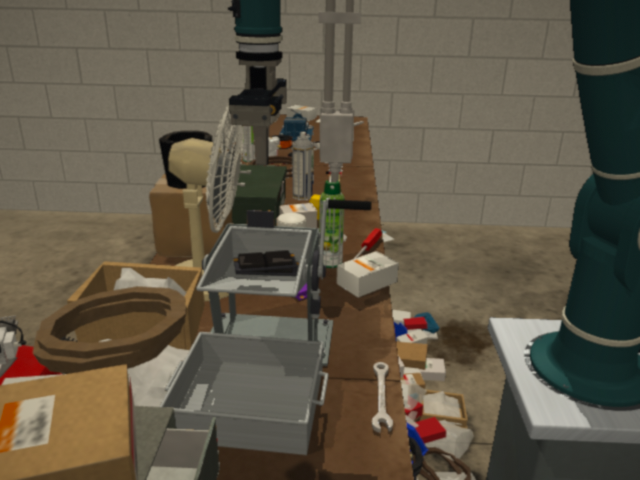

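The grasp missed: the fingers closed to 0 and the pad still stands at (262,217). The fingertips at (260,163) look higher or farther off than reported. I'll measure them in both clouds.

```bash
python3 - <<'E'
from h import *
np.set_printoptions(precision=4,suppress=True)
st(); p=[.6067,-.0933,.2994]
for c in('top','side'):
    im,d=snap(c,c+'2.png');P=cloud(c,d);X,Y,Z=P[...,0],P[...,1],P[...,2]
    print(c,'expected TCP pix',pix(c,p))
    m=(d>0)&(abs(X-.607)<.05)&(Y>-.25)&(Y<.05)&(Z>.26)&(Z<.6)
    q=P[m]; print(len(q))
    for lo in np.arange(.26,.6,.02):
        k=q[(q[:,2]>=lo)&(q[:,2]<lo+.02)]
        if len(k)>3: print('%.2f'%lo,len(k),np.percentile(k,[3,97],0).ravel())
m=None
E
```

```text
t 8.17 tcp [ 0.6066 -0.0933  0.2993] F [ 1.  -0.3 -0.1] M [ 0. -0. -0.] w 0.0004 g 0.0
top expected TCP pix [311.7246 171.8575]
1543
0.42 35 [ 0.5724 -0.1751  0.429   0.6245 -0.1105  0.4397]
0.44 239 [ 0.5722 -0.1779  0.4407  0.6254 -0.1117  0.4582]
0.46 1116 [ 0.5739 -0.185   0.4631  0.6344 -0.0011  0.4725]
0.50 125 [ 0.575  -0.1331  0.5104  0.6103 -0.1197  0.519 ]
0.52 17 [ 0.5807 -0.1291  0.5206  0.6004 -0.1211  0.5274]
0.54 9 [ 0.5883 -0.1296  0.5448  0.5992 -0.1247  0.5592]
side expected TCP pix [262.1429 184.2835]
6046
0.32 8 [ 0.5957 -0.0943  0.3371  0.6134 -0.0853  0.3399]
0.34 141 [ 0.5953 -0.0959  0.3405  0.6144 -0.077   0.3593]
0.36 157 [ 0.5952 -0.0986  0.3607  0.6152 -0.0756  0.3789]
0.38 182 [ 0.5944 -0.1069  0.3807  0.6158 -0.0736  0.3994]
0.40 79 [ 0.5951 -0.0965  0.4003  0.6165 -0.0725  0.4088]
0.42 439 [ 0.5724 -0.1722  0.427   0.6386 -0.0043  0.4397]
0.44 737 [ 0.573  -0.1724  0.4406  0.6384  0.0014  0.4593]
0.46 934 [ 0.5756 -0.1631  0.4608  0.6355  0.0028  0.4788]
0.48 387 [ 0.5819 -0.1081  0.4808  0.6243 -0.0747  0.4993]
0.50 417 [ 0.5733 -0.0977  0.5007  0.6346 -0.0562  0.5195]
0.52 586 [ 0.5719 -0.0916  0.5205  0.636  -0.0554  0.5388]
0.54 628 [ 0.57   -0.0867  0.5407  0.6378 -0.0547  0.5596]
0.56 653 [ 0.5705 -0.0854  0.5608  0.6377 -0.0552  0.5795]
0.58 698 [ 0.5711 -0.0849  0.5808  0.641  -0.0562  0.5992]
```

View pics/top2.png

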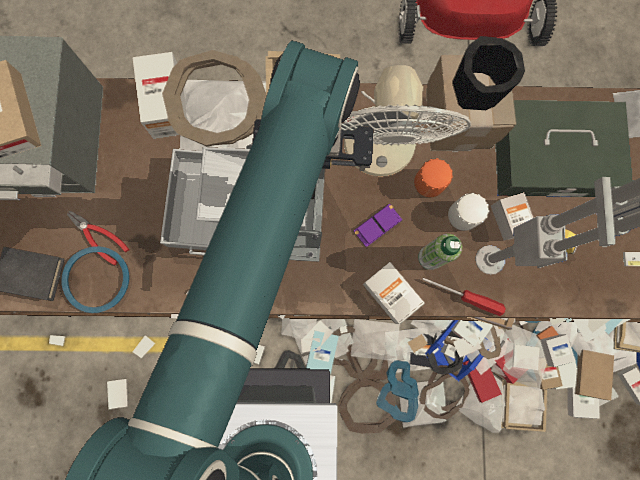

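The top view shows the arm over the gap and nothing disturbed. In the clouds the fingertips are at z≈0.338 and the gripper body begins at 0.427, while the reported TCP is 0.299. The real tip is therefore about 39 mm short of the reported TCP, and lateral position is fine. I'll correct along z and check whether the offset follows the tool axis when I tilt.

```bash
python3 - <<'E'
from h import *
effector.release()
env.movel([.607,-.0935,.21],rate=.15);st()
env.movel([.607,-.0935,.187],rate=.05);st()
effector.grasp(35);e=st()
if e['gripper_width']>.005:
    env.movel([.607,-.0935,.25],rate=.07);st()
    env.movel([.607,-.0935,.325],rate=.15);st()
E
```

```text
t 10.39 tcp [ 0.6076 -0.0938  0.2108] F [0.9 0.  0.4] M [-0.  -0.1 -0. ] w 0.0920 g 0.0
t 11.00 tcp [ 0.607  -0.0936  0.1869] F [ 0.9 -0.1  0.1] M [ 0.  0. -0.] w 0.0923 g 0.0
t 12.16 tcp [ 0.607  -0.0936  0.187 ] F [-0.1 -0.5 -0.4] M [-0.1  0.  -0. ] w 0.0137 g 35.0
t 13.21 tcp [ 0.6066 -0.0933  0.2495] F [ 0.4  0.1 -3.3] M [ 0.  0. -0.] w 0.0140 g 35.0
t 13.86 tcp [ 0.6064 -0.0933  0.324 ] F [-0.6  0.2 -2.6] M [ 0.1 -0.  -0. ] w 0.0141 g 35.0
```

```bash
cat >> h.py <<'E'
DZ=.039
def cmd(p,r): return np.array(p)+r[:,2]*DZ
E
python3 - <<'E'
from h import *
np.set_printoptions(precision=4,suppress=True)
r=R(.35); p=W(.021,0,.325); env.movel(cmd(p,r),r,rate=.2);e=st()
print('desired real tcp',p)
im,d=snap('side','s3.png');P=cloud('side',d)
B_=B; L=(P-O)@B_   # local
m=(d>0)&(abs(L[...,1])<.035)&(L[...,0]>-.1)&(L[...,0]<.2)&(L[...,2]>.215)&(L[...,2]<.5)
# along tool coordinates relative to desired tcp
q=(P[m]-p)@r
for lo in np.arange(-.14,.1,.01):
    k=q[(q[:,2]>=lo)&(q[:,2]<lo+.01)]
    if len(k)>3: print('%.2f'%lo,len(k),np.percentile(k[:,:2],[3,97],0).ravel())
x0,y0=pix('side',p).astype(int);print(x0,y0)
cv2.imwrite('pics/s3c.png',cv2.resize(im[100:340,160:420,::-1],(780,720))[:600])
E
```

```text
t 14.67 tcp [0.6013 0.0308 0.2885] F [ 0.8 -0.6 -2.1] M [ 0.5 -0.1 -0. ] w 0.0135 g 35.0
desired real tcp [0.6021 0.0465 0.325 ]
-0.14 833 [-0.0241 -0.0798  0.0286  0.0909]
-0.13 1160 [-0.0259 -0.0754  0.0312  0.0929]
-0.12 666 [-0.0251 -0.0797  0.0316  0.0915]
-0.11 509 [-0.0248 -0.0818  0.0323  0.0854]
-0.10 395 [-0.0273 -0.0816  0.0323  0.0856]
-0.09 62 [-0.0273 -0.0816  0.0308  0.0856]
-0.05 13 [ 0.0096 -0.0199  0.0115 -0.0083]
-0.04 31 [-0.0063 -0.0225  0.0113  0.0209]
-0.03 102 [-0.0071 -0.019   0.0193  0.0207]
-0.02 147 [-0.0278 -0.0121  0.0197  0.0196]
-0.01 137 [-0.0277  0.0022  0.0202  0.0181]
0.00 101 [-0.0281  0.0023  0.0193  0.008 ]
0.01 157 [-0.0267  0.002   0.02    0.0061]
0.02 138 [-0.028   0.0023  0.0181  0.0069]
0.03 149 [-0.0276  0.002   0.02    0.0064]
0.04 138 [-0.0274  0.0024  0.0193  0.0067]
0.05 136 [-0.0269  0.0024  0.0193  0.0066]
0.06 131 [-0.0269  0.002   0.0194  0.0068]
0.07 133 [-0.0276  0.0023  0.02    0.0063]
0.08 71 [-0.0284  0.0027  0.0175  0.006 ]
252 199
```

View pics/s3c.png

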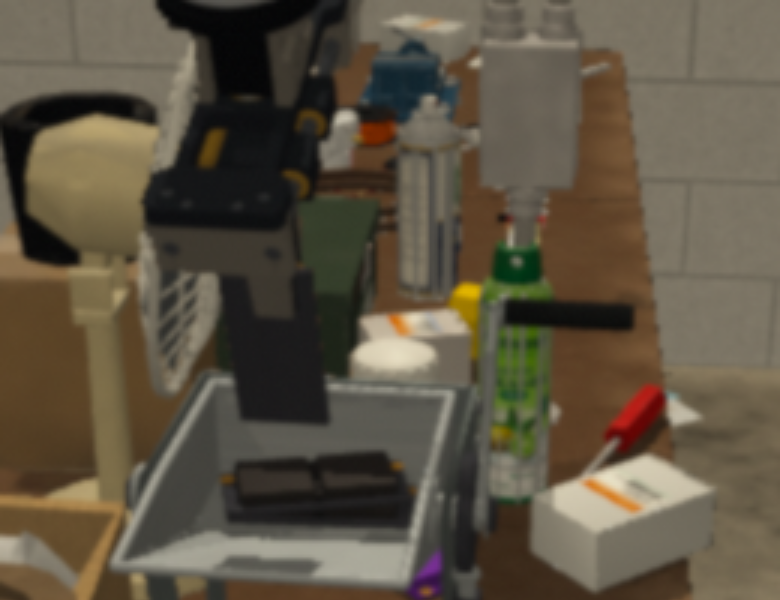

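The crop shows the pad held upright in the fingers over the skip, with its lower end at (285,415) and the other two pads below it at (320,490). The offset follows the tool axis. Now I'll lower the pad with its top leaning toward the ramp, let go and look.

```bash
python3 - <<'E'
from h import *
np.set_printoptions(precision=4,suppress=True)
r=R(.35)
env.movel(cmd(W(.021,0,.27),r),r,rate=.12)
env.movel(cmd(W(.021,0,.254),r),r,rate=.06);st()
effector.release();st()
u=-r[:,2]
env.movel(cmd(W(.021,0,.254)+u*.12,r),r,rate=.12);st()
k=.7
p,q=lever(0,k,1,.10); env.movel(cmd(p,q),q,rate=.25);st()
im,_=snap('side','s4.png')
snap('top','t4.png')
cv2.imwrite('pics/s4c.png',cv2.resize(im[160:340,160:400,::-1],(800,600)))
for n in('lever_grip','pad_a'):
  for c in('side','top'):
    for x in tip_of(c,n): print(n,c,np.array(x['at']),x['score'])
print(lever(0,k,1,0,0)[0])
E
```

```text
t 15.74 tcp [0.6012 0.0332 0.217 ] F [-0.3 -0.5 -2.2] M [ 0.6  0.  -0. ] w 0.0137 g 35.0
t 16.95 tcp [0.6014 0.0331 0.2173] F [ 0.9  1.  -0.3] M [ 0.4  0.  -0. ] w 0.0921 g 0.3
t 18.10 tcp [0.6031 0.0738 0.3294] F [ 0.2  0.8 -0.4] M [0.3 0.  0. ] w 0.0917 g 0.0
t 19.12 tcp [ 0.4523 -0.048   0.3282] F [-0.3  0.2  0.4] M [-0.4 -0.  -0. ] w 0.0918 g 0.0
lever_grip side [ 0.4525 -0.0372  0.2892] 0.58
lever_grip side [ 0.607   0.1344 -0.    ] 0.28
lever_grip top [ 0.4545 -0.0321  0.2895] 0.6
pad_a side [0.6073 0.0559 0.1902] 0.8
pad_a side [ 0.6025 -0.0394  0.1749] 0.67
pad_a side [ 0.594  -0.0523  0.161 ] 0.59
pad_a side [ 0.5638 -0.2539  0.005 ] 0.59
pad_a top [0.6095 0.0585 0.1861] 0.65
pad_a top [ 0.595  -0.0528  0.1625] 0.6
[ 0.4528 -0.0318  0.2899]
```

View pics/s4c.png

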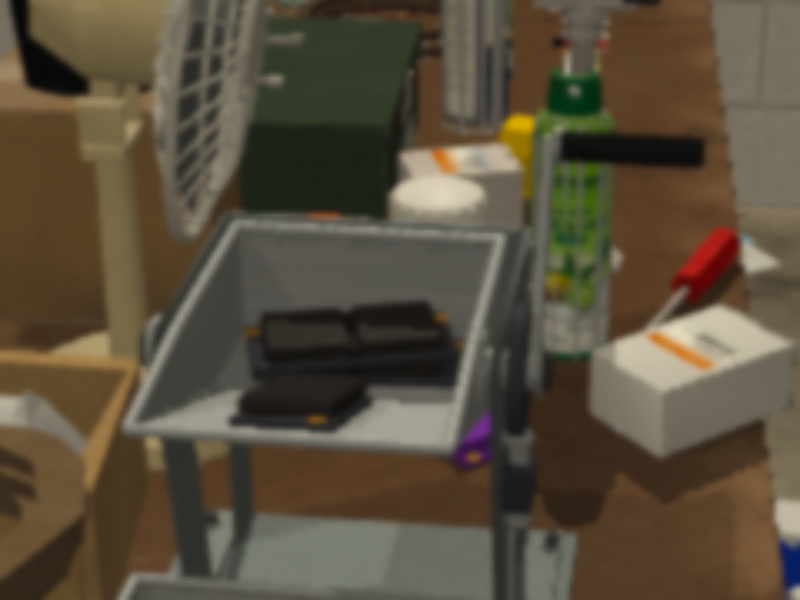

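The crop shows pad_c lying on the ramp at (300,400), inside the skip with the other two pads at (350,340). The handle at (630,150) matches the model. Next I grip the lever.

```bash
cat >> h.py <<'E'
K=.7
def go(q,rate=.08):
    p,r=lever(q,K,1); env.movel(cmd(p,r),r,rate=rate)
E
python3 - <<'E'
from h import *
go(0,.12);st()
effector.grasp(40);e=st()
if e['gripper_width']>.01:
    for q in(.1,.2,.3): go(q);st()
E
```

```text
t 20.40 tcp [ 0.4546 -0.0087  0.2375] F [-0.2  0.4 -0.2] M [-0.4  0.1 -0. ] w 0.0920 g 0.0
t 21.55 tcp [ 0.454  -0.0092  0.2366] F [ 0.3 -3.6 -1.5] M [-1.3 -0.  -0. ] w 0.0146 g 40.0
t 21.80 tcp [ 0.4544 -0.0023  0.2416] F [ 0.2 -5.4 -4. ] M [-1.9  0.  -0. ] w 0.0149 g 40.0
t 22.05 tcp [0.4547 0.0054 0.2455] F [ 1.9 -1.4 -2.5] M [-1.2 -0.2 -0.1] w 0.0147 g 40.0
t 22.30 tcp [0.455  0.0118 0.248 ] F [ 1.9 -0.2 -5. ] M [-0.8 -0.5 -0.2] w 0.0147 g 40.0
```

```bash
cat >> h.py <<'E'
def skipangle():
    # lip angle from side cloud: fit of the ramp/lip front edge, local frame
    _,d=snap('side');L=(cloud('side',d)-O)@B
    m=(d>0)&(abs(L[...,1])<.06)&(L[...,2]>.075)&(L[...,2]<.26)&(L[...,0]>-.02)&(L[...,0]<.14)
    q=L[m]; a=[]
    # lip: farthest point from the pivot within 120 mm
    rr=np.hypot(q[:,0],q[:,2]-.195); k=(rr>.098)&(rr<.112)
    ang=-np.arctan2(q[k,2]-.195,q[k,0])+np.arctan2(.012,.105)
    return np.round(np.percentile(ang,[10,50,90]),2),k.sum()
E
python3 - <<'E'
from h import *
print(skipangle())
go(.45);st();print(skipangle())
E
```

```text
(array([0.27, 0.29, 0.31]), np.int64(371))
t 22.64 tcp [0.4555 0.0213 0.2508] F [ 3.  -4.2 -4.2] M [-1.2 -0.6 -0.1] w 0.0149 g 40.0
(array([0.41, 0.43, 0.45]), np.int64(408))
```

The skip follows the handle. I'll tip it right over.

```bash
python3 - <<'E'
from h import *
for q in(.6,.75,.9,1.0,1.1,1.17,1.2): go(q,.1)
st();env.pause(.5);print(skipangle())
go(1.23,.05);e=st()
env.pause(1.0);print(skipangle());st()
for c in('side','top'):
    snap(c,c+'5.png')
    for x in tip_of(c,'pad_a'): print(c,np.array(x['at']).round(3),((np.array(x['at'])-O)@B).round(3),round(x['score'],2))
E
```

```text
t 24.50 tcp [0.4579 0.073  0.2377] F [-1.8  0.6  9.6] M [-0.7  0.4 -0.2] w 0.0147 g 40.0
(array([1.15, 1.17, 1.2 ]), np.int64(434))
t 25.30 tcp [0.4578 0.0721 0.238 ] F [-4.6 -3.2 20.3] M [-2.4  1.1 -0.4] w 0.0147 g 40.0
(array([1.16, 1.18, 1.21]), np.int64(432))
t 26.35 tcp [0.4578 0.0721 0.238 ] F [-4.3 -3.2 19. ] M [-2.4  1.1 -0.3] w 0.0148 g 40.0
side [0.621 0.118 0.026] [ 0.094 -0.015  0.026] 0.75
side [0.594 0.131 0.037] [0.105 0.012 0.037] 0.56
side [ 0.563 -0.256  0.009] [-0.283  0.023  0.009] 0.54
top [ 0.562 -0.257  0.009] [-0.285  0.024  0.009] 0.97
top [0.593 0.131 0.042] [0.105 0.014 0.042] 0.65
top [0.62  0.118 0.026] [ 0.093 -0.014  0.026] 0.64
top [ 0.488 -0.378 -0.003] [-0.409  0.092 -0.003] 0.48
```

View pics/side5.png

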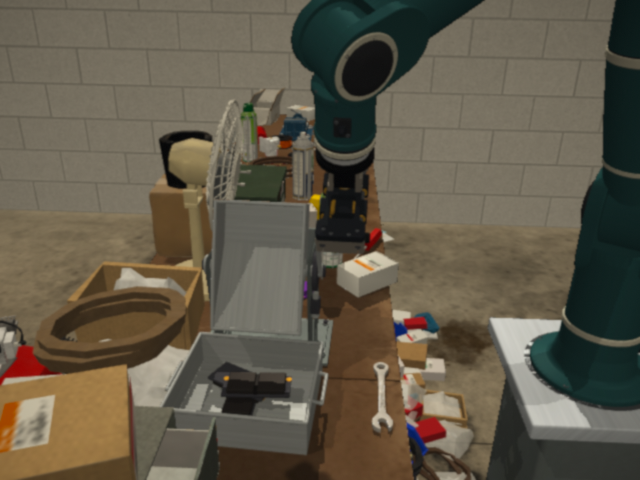

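The side view shows the skip empty (260,260) and three pads piled in the tray around (250,385). Now I'll ease the skip back.

```bash
python3 - <<'E'
from h import *
for q in(1.1,.95,.8,.65,.5,.4): go(q,.07)
st();print(skipangle())
for q in(.3,.2,.12,.06,.03): go(q,.04)
st();go(0,.02);st();print(skipangle());go(-.03,.02);st();env.pause(.3);print(skipangle());st()
E
```

```text
t 28.33 tcp [0.4554 0.0179 0.2509] F [-4.7 -0.7 13.2] M [0.2 1.  0.2] w 0.0149 g 40.0
(array([0.36, 0.38, 0.4 ]), np.int64(385))
t 29.87 tcp [ 0.454  -0.0084  0.2374] F [-1.4 -7.3  3.7] M [-1.1  0.3  0.1] w 0.0152 g 40.0
t 30.13 tcp [ 0.454  -0.0093  0.2365] F [-2.4 -5.9  8.6] M [-0.5  0.3  0.2] w 0.0148 g 40.0
(array([-0.04, -0.03, -0.  ]), np.int64(318))
t 30.45 tcp [ 0.454  -0.0082  0.2369] F [-6.1 -0.  18.3] M [1.3 0.9 0.5] w 0.0145 g 40.0
(array([-0.05, -0.03, -0.  ]), np.int64(312))
t 30.80 tcp [ 0.454  -0.0082  0.2369] F [-4.9 -0.3 16.7] M [1.2 0.8 0.5] w 0.0151 g 40.0
```

```bash
python3 - <<'E'
from h import *
go(-.01,.02);st();effector.release();st();print(skipangle())
p,r=lever(0,K,1,.12);env.movel(cmd(p,r),r,rate=.1)
env.movel([.40,.30,.42],R(0),rate=.25);st();env.pause(.3)
env.goto_joints([-1.223,.468,-.012,1.603,.006,1.071,-.056]) if 0 else None
print(skipangle());z=np.load('pics/side0.npz');L0=(cloud('side',z['d'])-O)@B
a,_=snap('side');b,_=snap('top')
for c in('side','top'):
  for n in('lever_grip','pad_a','brake_cleaner','part_box_a','wrench'):
    for x in tip_of(c,n): print(c,n,np.array(x['at']).round(3),round(x['score'],2))
cv2.imwrite('pics/fin.png',np.vstack([a[190:440,120:420],b[110:310,130:430]])[:,:,::-1])
E
```

```text
t 31.05 tcp [ 0.454  -0.0092  0.2365] F [-3.  -4.3  9.6] M [-0.3  0.5  0.3] w 0.0149 g 40.0
t 32.24 tcp [ 0.454  -0.0088  0.2365] F [-0.2  0.3 -0.6] M [-0.3  0.   0. ] w 0.0919 g 0.0
(array([-0.05, -0.03, -0.  ]), np.int64(313))
t 35.27 tcp [0.4005 0.2985 0.42  ] F [-0.  -0.3 -0.8] M [ 0.  0. -0.] w 0.0918 g 0.0
(array([-0.05, -0.03, -0.  ]), np.int64(314))
side pad_a [0.593 0.132 0.041] 0.91
side pad_a [0.622 0.118 0.023] 0.9
side pad_a [0.617 0.128 0.013] 0.86
side pad_a [ 0.611  0.134 -0.   ] 0.42
side pad_a [ 0.562 -0.254  0.008] 0.41
side brake_cleaner [ 0.49  -0.381 -0.002] 0.86
side part_box_a [ 0.4   -0.287  0.   ] 0.9
side wrench [ 0.385  0.103 -0.   ] 0.86
top lever_grip [ 0.456 -0.033  0.287] 0.76
top pad_a [ 0.563 -0.259  0.01 ] 0.68
top brake_cleaner [ 0.483 -0.378 -0.002] 0.78
top brake_cleaner [0.39  0.112 0.002] 0.59
top part_box_a [ 0.402 -0.284  0.002] 0.84
top wrench [0.39  0.114 0.   ] 0.85
```

View pics/fin.png

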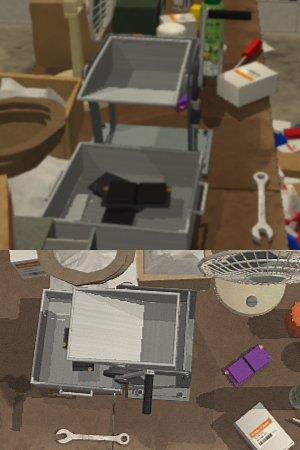

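The final picture shows the skip empty and upright (140,65), three pads in the tray (130,195), and the bystanders where they were. I'll hand in.

```bash
python3 -c "
from h import *
print(workorder.finish_job())"
```

```text
the job is handed in; nothing more can be done
None
```

The job is handed in: pad_c was pulled out and put in the skip, the skip was tipped until all three pads lay in the tray, then eased back against its upright stop, with the can, box and wrench where they were, at about 36 s; no verdict was returned.

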